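# Fit the shutter blade under the cover of a photometer's beam bay

## Task

Prepare the photometer's beam bay for a dark reading: lift the loose cover plate off its two pins and set it down flat on a free part of the worktop, then take the wider of the two shutter blades out of the rack and push it fully home in the slot between the housing's cheeks, and finally seat the cover plate back on its pins so that it lies flat on both cheeks. Do not drop the cover or the blade, leave the narrow blade in the rack, and do not disturb the things standing around.

Things in the scene. Friction and masses are not known exactly. Their poses are not given: they have to be found in the camera images.
- housing: Fixed U-shaped housing, 100 mm along x, 164 along y. Origin: centre of its underside on the worktop, z up. Grey deck between the cheeks, top at z 40, y -60 to 60. White cheeks, |y| 60 to 82, tops at z 95; open towards +x and -x. A steel pin on each cheek top at (x, y) = (30, 70) and (-30, -70): 8 mm diameter for 8 mm, then tapering to 3 mm; 16 mm tall, tips at z 111.
- slot (a point): Centre of the mouth of the slot in the middle of the housing's deck (x = y = 0, z = 40 mm in the housing's frame; same axes). The slot is 7 mm wide along x, 78 mm long along y and 37 mm deep.
- cover: Loose aluminium cover plate, 100 mm along x, 164 along y, 6 thick, 0.15 to 0.31 kg. Origin: centre of its underside, z up. Two 12 mm through holes at (30, 70) and (-30, -70) fit over the pins; a half turn about z gives the same plate. It starts seated on the housing: origin 95 mm above the housing's origin, axes along the housing's. Seated again it is so, or turned by a half turn.
- handle (a point): Centre of the black bar handle on the cover, 36 mm above the cover's origin (same axes). The bar runs along y, 76 mm long, 12 mm thick along x and 12 mm high, on two 10 mm posts at y = -32 and 32 mm: 54 mm free between the posts, 24 mm free between the plate and the bar. Room to set the cover down: the worktop within 0.11 m of world (0.47, 0.31) m is always free.
- wide_blade: The wider blade, upright in either rack slot; 0.05 to 0.1 kg. Origin: centre of its lower edge, z up. Steel, 4 mm thick along x, 70 wide along y, z 0 to 34, lowest 10 mm tapering to 1.6 thick. Grey collar 20 x 62 mm, z 34 to 40, is the stop. Resting on it in rack or housing, the origin is 6 mm above theirs (grip 9 mm under the cover). Half turn about z gives the same blade. Slides freely.
- grip (a point): Grasp point of the wider blade's grey upright grip, 64 mm above the blade's origin (same axes). The grip is 12 mm thick along x, 56 mm wide along y, from z = 40 to 80 mm above the blade's origin.
- narrow_blade: The narrower blade, to be left in the rack. Same as the wider one in height and thickness, but the steel is 44 mm, the collar 36 mm and the grip 30 mm wide along y.
- rack: White blade rack, fixed, 50 mm along its x, 190 mm along its y, 40 mm high. Origin at the centre of its underside, z up. Two equal slots, 7 mm wide along x, 78 mm long along y, 37 mm deep, centred at y = -47 and 47 mm; the blades' axes lie along the rack's, or a half turn round.
- petri: Round clear petri dish, 62 mm across, 15 mm high, loose; leave it. Origin at the centre of its underside.
- timer: White bench timer, 64 x 64 x 20 mm, loose; leave it. Origin at the centre of its underside.
- buffer: Small white bottle with a blue cap, 43 mm across, 96 mm high, loose; leave it. Origin at the centre of its underside.
- wash: White wash bottle with a red cap and bent spout, 66 x 96 x 186 mm, loose; leave it. Origin at the centre of its underside.
Mind the look-alikes: they are no part of the job. There is more than one size of the cover; the job needs the larger.

How it is judged:
On the way, in this order (a step that is already met when the one before it is completed fails the run):
1. the cover plate lies flat on the worktop, clear of the housing and let go (horizontal distance between cover and housing above 0.11 m and height (world z) of cover below 0.03 m and angle between cover's own z axis and vertical below 0.15 rad and linear speed of cover below 0.05 m/s and contact force between the fingers and cover below 0.1 N), for 0.2 s.
2. the wide blade is fully home in the housing's slot and let go (z of wide_blade in the frame of housing between 0.003 and 0.009 m and x of wide_blade in the frame of housing between -0.004 and 0.004 m and y of wide_blade in the frame of housing between -0.007 and 0.007 m and angle between wide_blade's own z axis and vertical below 0.08 rad and contact force between the fingers and wide_blade below 0.1 N and linear speed of wide_blade below 0.05 m/s), for 0.2 s.
At the end, for the whole second after the job is handed in: The wide blade is home in the housing's slot (within 3 mm of resting on its collar, upright); the cover lies flat on both cheeks over both pins (3 mm in height, 5 mm sideways, 0.03 rad of level); both at rest; the narrow blade is still home in its rack slot, moved less than 20 mm (z of wide_blade in the frame of housing between 0.003 and 0.009 m and x of wide_blade in the frame of housing between -0.004 and 0.004 m and y of wide_blade in the frame of housing between -0.007 and 0.007 m and angle between wide_blade's own z axis and vertical below 0.08 rad and z of cover in the frame of housing between 0.092 and 0.098 m and horizontal distance between cover and housing below 0.005 m and angle between the x axis of cover and the x axis of housing, either way round below 0.08 rad and angle between cover's own z axis and vertical below 0.03 rad and linear speed of each of cover, wide_blade below 0.02 m/s and z of narrow_blade in the frame of rack between 0.002 and 0.01 m and distance of narrow_blade from where it was at the start of the episode below 0.02 m); the robot touches nothing.
It fails at once if the petri dish, timer, small bottle or wash bottle is moved by more than 30 mm (distance of any of petri, timer, buffer, wash from where it was at the start of the episode above 0.03 m).
It fails at once if the cover is dropped (falls free faster than 0.7 m/s, some 25 mm) (linear speed of cover above 0.7 m/s and contact force between the fingers and cover below 0.05 N).
It fails at once if the wide blade is dropped (falls free faster than 0.7 m/s, some 25 mm) (linear speed of wide_blade above 0.7 m/s and contact force between the fingers and wide_blade below 0.05 N).
It also fails if it takes over 69 s, if anything falls off the work surface, if the arm or the gripper's body presses on something with over 40 N, if the wrist force passes 120 N, or if a joint passes its speed limit or range.

## Robot

A 6-joint arm with a two-finger parallel gripper is mounted at the origin on the work surface; the furniture and walls round the work are solid. World frame = base frame: x ahead of the robot, y to its left, z up, the work surface at z = 0. Lengths are in m, angles in rad, forces in N, time in s.
With the tool pointing down it reaches from about 0.225 to 0.875 m from the base axis. Payload 3.4 kg.
Tool frame: the origin (TCP) lies on the centre line of the jaws, within the pads' length; the fingertips stand 17 mm ahead of it and the grasp point (between the pads) lies 2 mm behind it (nose_length is the distance from the TCP to the fingertips, in m); z points along the fingers, y is the line along which they close (so a half turn about z gives the same grasp; the last joint's range is limited). The gripper opens to 85 mm and grips with 20 to 120 N. Pads are 22 mm wide; open, the fingers measure 114 mm over their backs; the gripper's body (76 mm by 85 mm) begins 54 mm behind the grasp point. The pads swing forward as they close: fully open they stand 13 mm farther back than shut.
Start: joints at [1.032, 0.276, 1.505, -0, 1.361, -0.121], TCP at [0.233, 0.526, 0.248] pointing down, gripper open.
Joint ranges: [-2.89, 2.89], [-0.75, 2.08], [0.22, 2.7], [-1.18, 4.32], [0.11, 2.71], [-2.7, 2.7]. Speed limits (rad/s): [2.57, 2.57, 3.14, 3.14, 3.14, 3.14].

## Interface

Orientations are given as a unit quaternion [w, x, y, z].
In Python, from rig import get_state, get_image, sign_off, find_in, place_of, nose_length gives the robot as it stands.
- The arm moves only by the tool apply_moves, never from a script. Its argument "deltas" is one flat list of numbers, 5 for each row, row after row: the finger opening in mm, from 0 to 85.4, then the shift along the tool's x, y, z in mm, then the turn about the tool's z in degrees. A call has 1 to 12 rows; each row is the pose to reach, as a shift and turn from the pose commanded when the call began, along the tool's axes at that moment; what a row does not reach only later rows make up. A row lasts 1/12 s, in which the tool goes at most 41.7 mm and 7.16 degrees, less where a joint would pass 70% of its speed; a pose out of reach is approached as far as the arm can. A call with a gripper value outside its range is refused whole. The fingers move at their own pace and stop on an object; "squeeze" is the grip in N (left out, the last holds). Time passes only in rows, so rows that repeat a pose let the fingers close. It gives the time, the measured TCP pose, the force, the opening and the grip force at its end, in the units of the state.
- get_state(): the state, without advancing time (a new reading comes with each control period).
- get_image(name): name is "scene" or "top" or "wrist"; returns a dict with "frame" (480x640x3 uint8, red, green, blue), "K" (3x3 intrinsics, pixels), "k1" (the pictures are not rectified: a ray, as slopes to the right and down, at radius r is drawn at 1 + k1 r^2 times it, then the intrinsics apply), "position" and "orientation" of the camera in the world. Camera axes: x right, y down, z forward; pixel columns grow to the right and rows downward; lengths in m; the calibration is good to about 2 mm. A picture is of the moment at which its call begins. There is no depth.
- sign_off(): hands the job in; it is judged then, once.
Trained networks look in a picture, given as the dict that the camera call returned (one of the last four; its "shot" number tells which), for a name from the list of things; names that differ only in an ending like _2 or _b are one class to them, and where a whole thing is asked for, a point or a joint stands for the part that bears it (a point fixed in the world has none). Each returns a list of dicts, best first, with "score" (0 to 1); they miss things now and then, are a little off and sometimes report something else, mostly with a low value. They report only what shows in the picture. A call takes as long as a camera call. They do not tell look-alikes from the thing itself.
- find_in(query, picture): "point" ([column, row] in pixels, amid what is visible of it).
- place_of(query, picture): "point" ([column, row] in pixels: a listed point, or the origin of a listed thing).
The state is a dict: "clock": time; "qpos": joint angles; "qd": joint speeds; "effort": joint torques, N m; "position": TCP position; "ee_rot": TCP orientation; "contact_force": force on the tool from outside, world axes, zero at the start; "moment": the same for the moment, N m; "width": finger opening in m; "gripper_force": force on a finger pad.
Only numpy, scipy, OpenCV 4.12 (cv2) and the standard library are available. Lean on these libraries where they do the work, as an engineer would, in place of code of your own. Each camera call takes 0.05 s, during which the arm holds its last target. There are 200 camera calls.

## Working session

There is one attempt and no reset: what is moved stays moved. The work goes in short steps, Python scripts to look and compute and a tool call to move; the robot and the scene stay as the last step left them, time stands still between calls to the robot, and variables do not carry over. Pictures are saved under pics/ and viewed, at most 10 in all, crops included, and the job is handed in when it is done.

Besides the shell and the picture viewer there is one more tool, called after ">>>" as a command line: name --argument value ..., lists and objects as JSON in quotes. apply_moves: Moves the arm, as the interface text tells. Its arguments: {"type":"object","properties":{"deltas":{"type":"array"},"squeeze":{"type":"number"}},"required":["deltas"]}

```bash
mkdir -p pics
cat > h.py <<'E'
import numpy as np, cv2
from rig import *
from scipy.spatial.transform import Rotation as R
def rot(q): return R.from_quat([q[1],q[2],q[3],q[0]])
def ray(p,px):
    K=np.array(p["K"]);d=[(px[0]-K[0,2])/K[0,0],(px[1]-K[1,2])/K[1,1]]
    d=np.array(d);u=d.copy()
    for _ in range(20): u=d/(1+p["k1"]*(u@u))
    return rot(p["orientation"]).apply([u[0],u[1],1.0])
def at_z(p,px,z):
    r=ray(p,px);c=np.array(p["position"]);return c+r*(z-c[2])/r[2]
def proj(p,X):
    K=np.array(p["K"]);v=rot(p["orientation"]).inv().apply(np.atleast_2d(X)-np.array(p["position"]))
    u=v[:,:2]/v[:,2:];u=u*(1+p["k1"]*(u**2).sum(1,keepdims=True))
    return u*[K[0,0],K[1,1]]+[K[0,2],K[1,2]]
def tri(p1,a,p2,b):
    r=[];q=[]
    A=np.zeros((3,3));B=np.zeros(3)
    for p,x in((p1,a),(p2,b)):
        d=ray(p,x);d/=np.linalg.norm(d);M=np.eye(3)-np.outer(d,d);A+=M;B+=M@np.array(p["position"])
    X=np.linalg.solve(A,B);return X
def save(p,n,f=None):
    im=p["frame"] if f is None else f
    cv2.imwrite("pics/"+n,cv2.cvtColor(im,cv2.COLOR_RGB2BGR))
E
python3 - <<'E'
from h import *
np.set_printoptions(precision=4,suppress=True)
s=get_image("scene");t=get_image("top")
save(s,"s0.png");save(t,"t0.png")
for n,p in(("scene",s),("top",t)):
    print(n,p["position"],p["orientation"],p["K"][0][0],p["k1"])
    for q in("cover","handle","wide_blade","grip","narrow_blade","rack","housing","slot","petri","timer","buffer","wash"):
        print(q,[(np.round(d["point"],1).tolist(),round(d["score"],2)) for d in place_of(q,p)[:4]])
print(get_state(),nose_length)
E
```

```text
scene [-0.2542  0.4628  1.2249] [ 0.1794 -0.4682  0.8112 -0.3009] 621.6412701639522 -0.1528088867431853
cover [([311.5, 251.9], 0.91), ([370.2, 231.5], 0.57)]
handle [([312.0, 239.7], 0.7), ([372.3, 223.6], 0.68)]
wide_blade []
grip []
narrow_blade []
rack [([313.9, 253.5], 0.72), ([315.2, 212.9], 0.43)]
housing []
slot []
petri []
timer [([318.4, 352.6], 0.65)]
buffer [([318.1, 212.3], 0.56)]
wash [([206.5, 273.7], 0.81)]
top [ 0.4262 -0.0006  1.1144] [-0.0531  0.7126 -0.6965  0.0648] 535.1482202953947 -0.04455421590269366
cover [([410.0, 228.3], 0.89), ([306.8, 239.6], 0.59)]
handle [([309.6, 236.1], 0.89), ([414.0, 225.0], 0.79)]
wide_blade [([460.3, 330.7], 0.79), ([202.9, 181.7], 0.34)]
grip [([470.1, 330.1], 0.62)]
narrow_blade [([464.5, 285.2], 0.56)]
rack [([463.4, 307.7], 0.73)]
housing []
slot [([376.5, 342.2], 0.48)]
petri []
timer [([260.3, 347.9], 0.96), ([464.0, 284.5], 0.32)]
buffer [([366.9, 158.9], 0.58)]
wash [([204.1, 182.2], 0.77), ([462.4, 305.7], 0.58)]
{'clock': 1.3, 'qpos': array([ 1.032 ,  0.2759,  1.5049,  0.    ,  1.3607, -0.121 ]), 'qd': array([ 0.0006, -0.0008,  0.0007, -0.0013,  0.0014,  0.0007]), 'effort': array([  0.0024, -41.6641, -24.6102,   0.0002,   0.0002,  -0.    ]), 'position': array([0.2333, 0.5256, 0.2483]), 'ee_rot': array([0.    , 0.2074, 0.9783, 0.0001]), 'contact_force': array([-0.3322, -0.6068, -0.0616]), 'moment': array([ 0.0527, -0.0137,  0.0671]), 'gripper_force': 0.0, 'width': 0.08563583167251872} 0.017
```

View pics/s0.png

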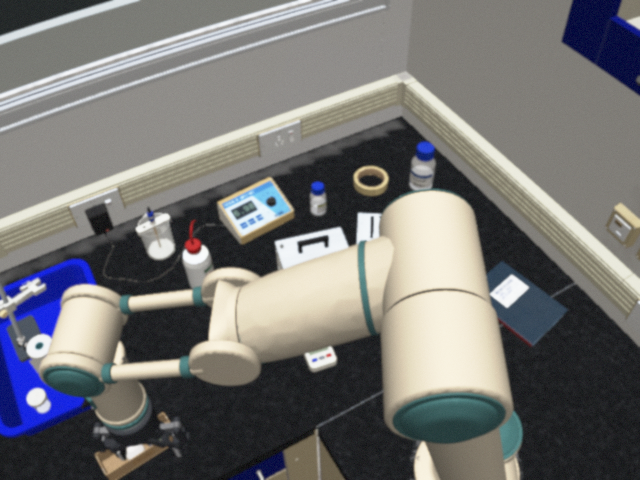

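View pics/t0.png

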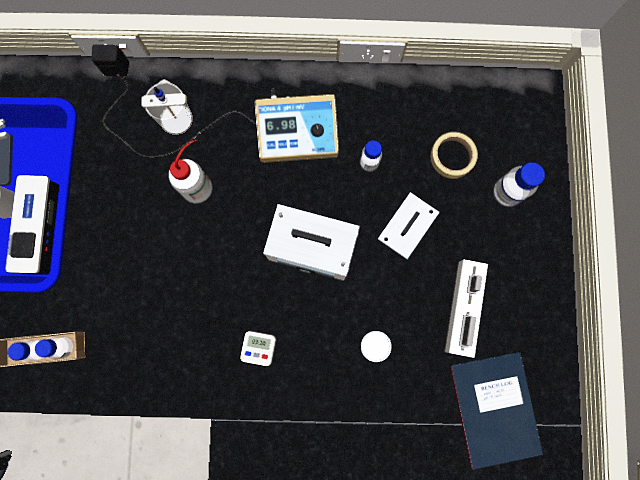

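The scene view shows the arm hiding most of the bay. The top view shows the larger cover on the housing at about (312,240), the smaller look-alike plate lying at (409,226) and the rack at (467,308). The rack holds the longer-gripped blade at (468,330) and the shorter one at (474,284). The larger plate stands on the housing and has the visible front face, so it fits. Next is one enlarged crop to confirm this.

Run:
```python
from h import *
t=get_image("top");f=t["frame"][195:365,255:495]
save(t,"t1.png",cv2.resize(f,(792,561),interpolation=cv2.INTER_CUBIC))
```

```text
(no output)
```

View pics/t1.png

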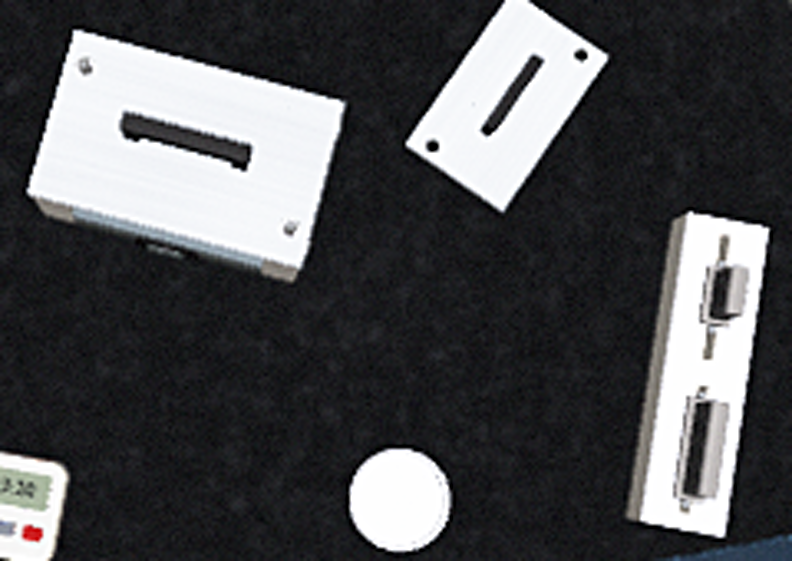

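The crop confirms that the big plate (crop corners (75,30), (345,101), (28,192), (300,268)) sits on the housing with pins through its holes. The small plate is the decoy. In the rack, the lower blade (crop (700,450)) has the long grip and the upper one has the short grip.

Run:
```python
from h import *
np.set_printoptions(precision=4,suppress=True)
t=get_image("top")
P=lambda x,y,z:at_z(t,(x/3.3+255-.35,y/3.3+195-.35),z)
c=[P(*a,.101) for a in((75,30),(345,101),(300,269),(28,192))]
print("cover",np.array(c),np.mean(c,0));print([np.linalg.norm(c[i]-c[(i+1)%4]) for i in range(4)])
for i,j in((0,1),(3,2)): d=c[i]-c[j];print("yaxis ang",np.degrees(np.arctan2(d[1],d[0]))-90)
pn=[P(86,64,.109),P(292,227,.109)];print("pins",pn,np.mean(pn,0),np.linalg.norm(pn[0]-pn[1]))
d=pn[0]-pn[1];print("pin diag ang",np.degrees(np.arctan2(d[1],d[0])),"nominal",np.degrees(np.arctan2(140,60)))
h=[P(122,124,.137),P(251,155,.137)];print("handle",h,np.mean(h,0))
r=[P(*a,.04) for a in((688,213),(770,228),(727,537),(628,518))]
print("rack",np.array(r),np.mean(r,0));print([np.linalg.norm(r[i]-r[(i+1)%4]) for i in range(4)])
for i,j in((0,3),(1,2)): d=r[i]-r[j];print("ang",np.degrees(np.arctan2(d[1],d[0]))%180-90)
for n,q in(("petri",(399,499,.015)),("narrow",(733,293,.086)),("wide",(712,448,.086)),("lookalike",(506,105,.006))): print(n,P(*q))
for n,px,z in(("timer",(258,348),.02),("bufcap",(372,148),.096),("washcap",(180,168),.15)):print(n,at_z(t,px,z))
```

```text
cover [[ 0.6637  0.0873  0.101 ]
 [ 0.6251 -0.072   0.101 ]
 [ 0.526  -0.0473  0.101 ]
 [ 0.567   0.1108  0.101 ]] [0.5955 0.0197 0.101 ]
[np.float64(0.16393131738543607), np.float64(0.10217956712621783), np.float64(0.16336523356955304), np.float64(0.09955253404214366)]
yaxis ang -13.601868953308198
yaxis ang -14.52241650518826
pins [array([0.6417, 0.0794, 0.109 ]), array([ 0.5492, -0.042 ,  0.109 ])] [0.5955 0.0187 0.109 ] 0.15261122063721488
pin diag ang 52.70118456478985 nominal 66.80140948635182
handle [array([0.6018, 0.0558, 0.137 ]), array([ 0.5859, -0.0171,  0.137 ])] [0.5938 0.0193 0.137 ]
rack [[ 0.572  -0.2894  0.04  ]
 [ 0.5639 -0.3405  0.04  ]
 [ 0.3762 -0.3097  0.04  ]
 [ 0.3864 -0.2498  0.04  ]] [ 0.4746 -0.2973  0.04  ]
[np.float64(0.051695847062359225), np.float64(0.19020323093787714), np.float64(0.060765347911121016), np.float64(0.18979239412701726)]
ang 77.94626660257103
ang 80.68489377345921
petri [ 0.3944 -0.1144  0.015 ]
narrow [ 0.519  -0.3029  0.086 ]
wide [ 0.4288 -0.2886  0.086 ]
lookalike [ 0.6438 -0.1822  0.006 ]
timer [0.3854 0.1222 0.02  ]
bufcap [ 0.7836 -0.0961  0.096 ]
washcap [0.7162 0.2675 0.15  ]
```

>>> apply_moves --deltas '[85,-44,-26,2,7,85,-89,-53,3,14,85,-134,-79,5,21,85,-178,-105,7,28,85,-223,-132,8,35,85,-268,-158,10,42,85,-312,-184,12,49,85,-357,-211,13,56,85,-401,-237,15,63,85,-446,-264,17,70,85,-491,-290,18,77,85,-535,-316,20,80]' --squeeze 60

```text
clock: 2.4
position: [0.5243, 0.1167, 0.2325]
ee_rot: [0.0, 0.789, 0.614, 0.0]
contact_force: [1.7, 0.9, -0.1]
width: 0.0848
gripper_force: 0.0
```

>>> apply_moves --deltas '[85,-26,31,0,0,85,-52,61,0,0,85,-77,92,0,0,85,-77,92,0,0,85,-77,92,0,0]'

```text
clock: 2.82
position: [0.5952, 0.0198, 0.2316]
ee_rot: [-0.0, 0.789, 0.615, -0.0]
contact_force: [0.2, -0.4, -0.1]
width: 0.0848
gripper_force: 0.0
```

```bash
cat >> h.py <<'E'
def yaw():
    q=get_state()["ee_rot"];return np.degrees(2*np.arctan2(q[2],q[1]))-90
def delta(goal,phi=None):
    s=get_state();f=np.radians(yaw());d=np.array(goal)-s["position"]
    o=[-np.sin(f)*d[0]+np.cos(f)*d[1],np.cos(f)*d[0]+np.sin(f)*d[1],-d[2]]
    turn=0 if phi is None else -((phi-yaw()+180)%360-180)
    return np.round(np.array(o)*1000,1),round(turn,1)
E
python3 - <<'E'
from h import *
np.set_printoptions(precision=4,suppress=True)
s=get_state();print(s["clock"],s["position"],yaw(),delta([.5945,.0192,.129],-14.1))
w=get_image("wrist");save(w,"w0.png")
print(w["position"],w["orientation"])
for q in("handle","cover","slot"):
    for d in place_of(q,w)[:2]: print(q,d,at_z(w,d["point"],.131))
E
```

```text
2.8167 [0.5952 0.0198 0.2316] -14.140102417465812 (array([ -0.7,  -0.5, 102.6]), np.float64(-0.0))
[0.6163 0.1027 0.3577] [ 0.1656  0.9785 -0.1212 -0.0213]
handle {'point': [409.0, 380.7], 'score': 0.79} [ 0.6349 -0.0937  0.131 ]
handle {'point': [315.5, 252.8], 'score': 0.75} [0.5942 0.0177 0.131 ]
cover {'point': [313.7, 230.6], 'score': 0.81} [0.5966 0.032  0.131 ]
cover {'point': [405.3, 369.2], 'score': 0.59} [ 0.6339 -0.083   0.131 ]
```

View pics/w0.png

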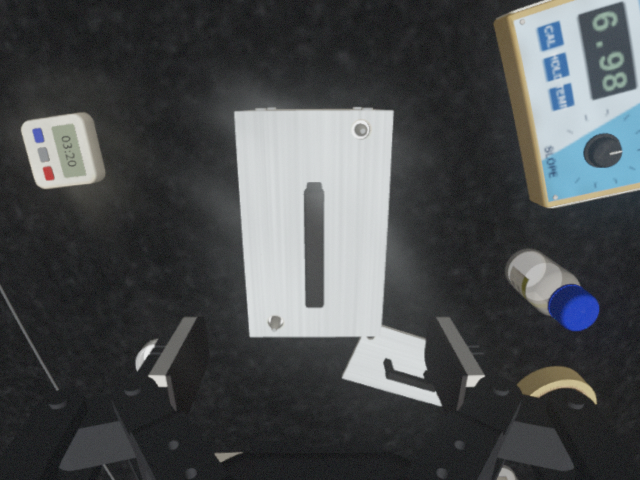

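The wrist view shows the large cover aligned with the jaws, its handle running from (315,183) to (315,307) and pins at (361,130) and (275,323). The handle measures (0.594, 0.018), which agrees with the top view, so I descend.

>>> apply_moves --deltas '[50,-1,0,30,0,50,-1,0,65,0,50,-1,0,90,0,50,-1,0,102,0,40,-1,0,102,0,0,-1,0,102,0,0,-1,0,102,0,0,-1,0,102,0,0,-1,0,102,0,0,-1,0,102,0,0,-1,0,102,0,0,-1,0,102,0]'

```text
clock: 4.02
position: [0.595, 0.0212, 0.1321]
ee_rot: [0.001, 0.788, 0.616, 0.002]
contact_force: [-0.7, 3.0, 7.0]
width: 0.0111
gripper_force: 61.0
```

>>> apply_moves --deltas '[0,0,0,-5,0,0,0,0,-12,0,0,0,0,-20,0,0,0,0,-30,0,0,0,0,-40,0,0,0,0,-50,0,0,0,0,-50,0,0,0,0,-50,0]'

```text
clock: 4.68
position: [0.5945, 0.0207, 0.1814]
ee_rot: [0.001, 0.788, 0.616, 0.001]
contact_force: [0.3, -0.0, -2.2]
width: 0.0109
gripper_force: 60.0
```

Run:
```python
from h import *
np.set_printoptions(precision=4,suppress=True)
s=get_state();print(s["position"],s["contact_force"],s["moment"],s["ee_rot"],yaw(),delta([.47,.31,.20],-14.1))
w=get_image("wrist");save(w,"w1.png")
```

```text
[0.5945 0.0207 0.1814] [ 0.2597 -0.0368 -2.1795] [ 0.0205  0.0538 -0.0094] [0.0007 0.7877 0.6161 0.0008] -13.936151854665326 (array([ 250.8, -190.5,  -18.6]), np.float64(0.2))
```

View pics/w1.png

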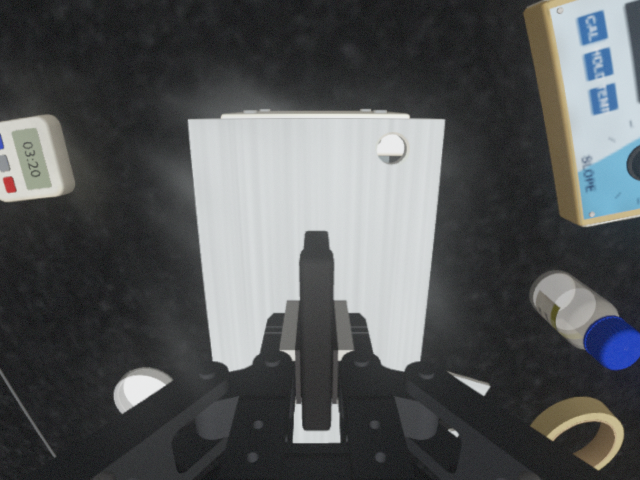

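The cover came off cleanly and level; the upper hole at (391,149) is clear of its pin. I now carry it to the free area.

>>> apply_moves --deltas '[0,12,-9,0,0,0,35,-27,0,0,0,62,-47,0,0,0,90,-68,0,0,0,118,-90,0,0,0,146,-111,0,0,0,174,-132,0,0,0,202,-153,10,0,0,226,-171,25,0,0,242,-184,40,0,0,250,-190,60,0,0,251,-190,80,0]'

```text
clock: 5.73
position: [0.4676, 0.3129, 0.0993]
ee_rot: [-0.001, 0.787, 0.617, -0.0]
contact_force: [0.7, -0.3, -2.4]
width: 0.0107
gripper_force: 59.9
```

>>> apply_moves --deltas '[0,0,0,18,0,0,0,0,34,0,0,0,0,47,0,0,0,0,54,0,0,0,0,58,0,0,0,0,58,0,0,0,0,58,0]'

```text
clock: 6.32
position: [0.4701, 0.3104, 0.0426]
ee_rot: [-0.0, 0.788, 0.616, 0.0]
contact_force: [-0.3, -0.5, -2.7]
width: 0.0109
gripper_force: 59.9
```

>>> apply_moves --deltas '[0,0,0,2,0,0,0,0,3.5,0,0,0,0,4.5,0,0,0,0,5.5,0,0,0,0,5.5,0,0,0,0,5.5,0]'

```text
clock: 6.82
position: [0.4702, 0.3103, 0.0371]
ee_rot: [0.0, 0.788, 0.616, 0.0]
contact_force: [0.1, -0.1, 0.9]
width: 0.0105
gripper_force: 60.2
```

>>> apply_moves --deltas '[25,0,0,0,0,40,0,0,0,0,40,0,0,0,0,40,0,0,0,0,40,0,0,0,0,40,0,0,-10,0,40,0,0,-30,0,50,0,0,-60,0,60,0,0,-95,0,60,0,0,-135,0,60,0,0,-150,0,60,0,0,-150,0]'

```text
clock: 7.82
position: [0.4726, 0.3115, 0.1927]
ee_rot: [0.001, 0.788, 0.616, 0.005]
contact_force: [0.7, -0.3, -0.1]
width: 0.0599
gripper_force: 0.0
```

Run:
```python
from h import *
np.set_printoptions(precision=4,suppress=True)
s=get_state();print(s["clock"],s["position"],s["contact_force"],yaw(),s["qpos"],delta([.4288,-.2886,.20],-100.3))
w=get_image("wrist")
for d in place_of("handle",w)[:2]: print(d,at_z(w,d["point"],.036))
t=get_image("top")
for q in("cover","slot","housing","handle","grip"):
  for d in place_of(q,t)[:3]: print(q,d,at_z(t,d["point"],{"slot":.04,"housing":0,"handle":.036,"grip":.07,"cover":0}[q]))
save(t,"t2.png",cv2.resize(t["frame"][195:365,255:495],(792,561),interpolation=cv2.INTER_CUBIC))
```

```text
7.8167 [0.4726 0.3115 0.1927] [ 0.666  -0.3279 -0.0918] -13.933876915813997 [0.4599 0.2935 1.6228 0.0001 1.2143 0.703 ] (array([-593. ,  102. ,   -7.3]), np.float64(86.4))
{'point': [313.4, 225.3], 'score': 0.8} [0.4717 0.3112 0.036 ]
{'point': [312.0, 212.7], 'score': 0.65} [0.473 0.321 0.036]
cover {'point': [405.8, 226.3], 'score': 0.82} [ 0.6452 -0.1785  0.    ]
cover {'point': [376.1, 341.5], 'score': 0.65} [ 0.4028 -0.117   0.    ]
cover {'point': [168.1, 304.2], 'score': 0.6} [0.469 0.314 0.   ]
slot {'point': [311.6, 242.9], 'score': 0.78} [0.5982 0.02   0.04  ]
slot {'point': [367.7, 162.6], 'score': 0.3} [ 0.7711 -0.0926  0.04  ]
slot {'point': [168.2, 304.0], 'score': 0.18} [0.4679 0.3026 0.04  ]
housing {'point': [313.4, 248.6], 'score': 0.85} [0.5925 0.0167 0.    ]
handle {'point': [415.4, 225.5], 'score': 0.76} [ 0.6403 -0.1926  0.036 ]
handle {'point': [166.9, 303.4], 'score': 0.65} [0.4692 0.3064 0.036 ]
grip {'point': [468.7, 334.5], 'score': 0.64} [ 0.4209 -0.2896  0.07  ]
```

View pics/t2.png

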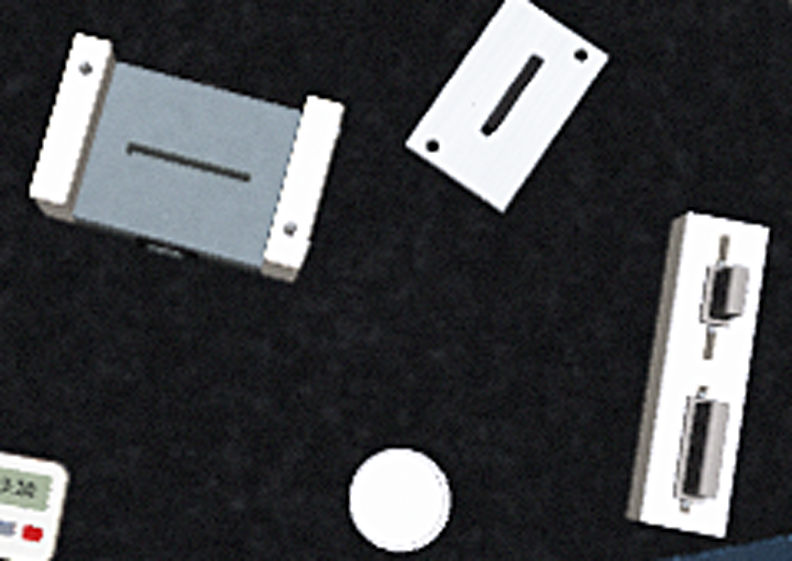

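The cover now lies on the worktop, let go. The slot line in the deck runs from crop (127,148) to (249,178), and the blades are untouched. I move over the wide blade.

>>> apply_moves --deltas '[85,-20,3,0,7,85,-60,10,0,14,85,-100,17,0,21,85,-140,24,0,28,85,-180,31,0,35,85,-220,38,0,42,85,-260,45,0,49,85,-300,52,0,56,85,-340,58,0,63,85,-380,65,0,70,85,-420,72,0,77,85,-460,79,0,84]'

```text
clock: 9.22
position: [0.435, -0.1571, 0.1862]
ee_rot: [-0.0, 0.997, -0.072, -0.0]
contact_force: [0.8, -0.0, -0.6]
width: 0.085
gripper_force: 0.0
```

Run:
```python
from h import *
s=get_state();print(s["clock"],s["position"],s["qd"].round(2),yaw(),delta([.4288,-.2886,.20],-100.3))
```

```text
9.2167 [ 0.43500143 -0.15713175  0.18624611] [-0.99  0.18 -0.22  0.01  0.03  0.47] -98.30134654301656 (array([ 12.8, 131. , -13.8]), np.float64(2.0))
```

>>> apply_moves --deltas '[85,4,38,-5,1,85,8,75,-8,2,85,12,110,-12,2,85,13,132,-14,2,85,13,132,-14,2,85,13,132,-14,2,85,13,132,-14,2]'

```text
clock: 9.8
position: [0.43, -0.2869, 0.1999]
ee_rot: [-0.001, 0.996, -0.087, -0.001]
contact_force: [0.5, 0.1, -0.4]
width: 0.0847
gripper_force: 0.0
```

Run:
```python
from h import *
np.set_printoptions(precision=4,suppress=True)
s=get_state();print(s["clock"],s["position"],yaw())
w=get_image("wrist");save(w,"w2.png")
for q,z in(("grip",.07),("wide_blade",.006),("narrow_blade",.006),("rack",0)):
    for d in place_of(q,w)[:2]: print(q,d,at_z(w,d["point"],z))
```

```text
9.8 [ 0.43   -0.2869  0.1999] -99.95814378246409
grip {'point': [323.0, 237.4], 'score': 0.55} [ 0.4263 -0.2903  0.07  ]
wide_blade {'point': [324.0, 212.4], 'score': 0.77} [ 0.4262 -0.2921  0.006 ]
narrow_blade {'point': [321.1, 93.3], 'score': 0.91} [ 0.5209 -0.3058  0.006 ]
rack {'point': [321.4, 158.5], 'score': 0.62} [ 0.4704 -0.2975  0.    ]
```

View pics/w2.png

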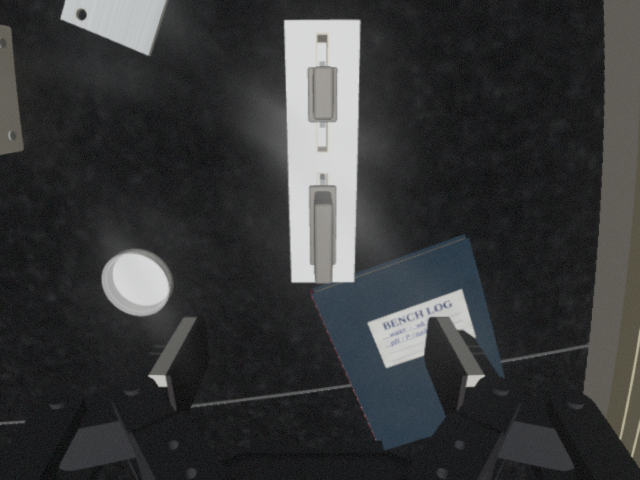

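The wrist view shows the wide blade's grip at (323,244), the nearer and longer one, and the narrow blade at (322,95). The rack's long axis is vertical in the picture, so the jaws are aligned.

Run:
```python
from h import *
np.set_printoptions(precision=4,suppress=True)
w=get_image("wrist")
a=at_z(w,(323,205),.086);b=at_z(w,(324,284),.086);print(a,b,(a+b)/2,np.linalg.norm(a-b))
c=[at_z(w,p,.04) for p in((285,20),(360,20),(355,282),(292,282))];m=np.mean(c,0);e=(c[0]+c[1]-c[2]-c[3])/2
print("rack",m,np.linalg.norm(e),np.degrees(np.arctan2(e[1],e[0])),"slot exp",m-e/np.linalg.norm(e)*.047)
print(delta([*((a+b)/2)[:2],.068]))
```

```text
[ 0.4536 -0.2945  0.086 ] [ 0.3991 -0.286   0.086 ] [ 0.4264 -0.2902  0.086 ] 0.05512711309608949
rack [ 0.4731 -0.2986  0.04  ] 0.1909916568759063 -9.334728362952958 slot exp [ 0.4268 -0.291   0.04  ]
(array([ -3.6,   4. , 132.8]), 0)
```

>>> apply_moves --deltas '[70,-3.5,4,20,0,50,-3.5,4,55,0,40,-3.5,4,90,0,40,-3.5,4,115,0,40,-3.5,4,126,0,40,-3.5,4,131,0,40,-3.5,4,131,0,0,-3.5,4,131,0,0,-3.5,4,131,0,0,-3.5,4,131,0,0,-3.5,4,131,0,0,-3.5,4,131,0]' --squeeze 40

```text
clock: 11.1
position: [0.4273, -0.2918, 0.071]
ee_rot: [0.001, 0.996, -0.087, 0.001]
contact_force: [1.2, 1.6, 5.8]
width: 0.0115
gripper_force: 44.6
```

>>> apply_moves --deltas '[0,0,0,0,0,0,0,0,-3,0,0,0,0,-10,0,0,0,0,-20,0]'

```text
clock: 11.43
position: [0.4256, -0.2906, 0.0896]
ee_rot: [-0.001, 0.996, -0.087, -0.001]
contact_force: [-0.3, 0.8, -0.6]
width: 0.0111
gripper_force: 43.9
```

>>> apply_moves --deltas '[0,0,0,-25,0,0,0,0,-60,0,0,0,0,-95,0,0,0,0,-115,0,0,3,-10,-120,0,0,16,-47,-120,-7,0,29,-84,-120,-14,0,42,-122,-120,-21,0,54,-160,-120,-28,0,66,-196,-120,-35,0,78,-230,-120,-42,0,88,-260,-120,-49]'

```text
clock: 12.43
position: [0.5578, -0.0469, 0.2087]
ee_rot: [-0.001, 0.941, 0.338, -0.001]
contact_force: [0.6, -0.9, -0.5]
width: 0.0116
gripper_force: 43.8
```

Run:
```python
from h import *
s=get_state();print(s["clock"],s["position"],s["qd"].round(2),s["width"],yaw(),delta([.595,.0197,.19],-14.1))
```

```text
12.4333 [ 0.55781628 -0.04693894  0.20867773] [ 0.65  0.21 -0.3  -0.02  0.09 -0.8 ] 0.011550715525958327 -50.534302665206845 (array([ 71.1, -27.8,  18.7]), np.float64(-36.4))
```

>>> apply_moves --deltas '[0,18,-7,0,-7,0,36,-14,2,-14,0,54,-21,6,-21,0,66,-26,10,-28,0,72,-28,14,-35,0,72,-28,18,-36.4,0,72,-28,18,-36.4,0,72,-28,18,-36.4]'

```text
clock: 13.1
position: [0.5952, 0.0169, 0.1909]
ee_rot: [-0.001, 0.792, 0.611, -0.001]
contact_force: [-0.8, 0.0, -0.6]
width: 0.0114
gripper_force: 43.8
```

Run:
```python
from h import *
s=get_state();print(s["clock"],s["position"],s["width"],yaw(),delta([.595,.0197,.125],-14.1))
w=get_image("wrist");t=get_image("top")
for n,p in(("w",w),("t",t)):
    for q,z in(("slot",.04),("grip",s["position"][2]+.002),("wide_blade",s["position"][2]-.062)):
        for d in place_of(q,p)[:1]: print(n,q,d,at_z(p,d["point"],z))
f=np.hstack([w["frame"][100:480,120:520],cv2.resize(t["frame"][190:290,255:360],(399,380),interpolation=cv2.INTER_CUBIC)])
save(w,"w3.png",f)
```

```text
13.1 [0.5951547  0.0168835  0.19085461] 0.011396996764978427 -14.672785859985282 (array([ 2.7, -0.9, 65.9]), np.float64(-0.6))
w slot {'point': [314.0, 219.7], 'score': 0.66} [0.59426036 0.021562   0.04      ]
w grip {'point': [316.6, 341.2], 'score': 0.76} [0.59591851 0.01905451 0.19285461]
w wide_blade {'point': [318.2, 272.2], 'score': 0.88} [0.59646527 0.01836884 0.12885461]
t slot {'point': [314.0, 244.4], 'score': 0.7} [0.59521672 0.01509138 0.04      ]
t grip {'point': [311.3, 231.0], 'score': 0.43} [0.59477562 0.0182079  0.19285461]
t wide_blade {'point': [311.3, 233.9], 'score': 0.63} [0.60097705 0.01936237 0.12885461]
```

View pics/w3.png

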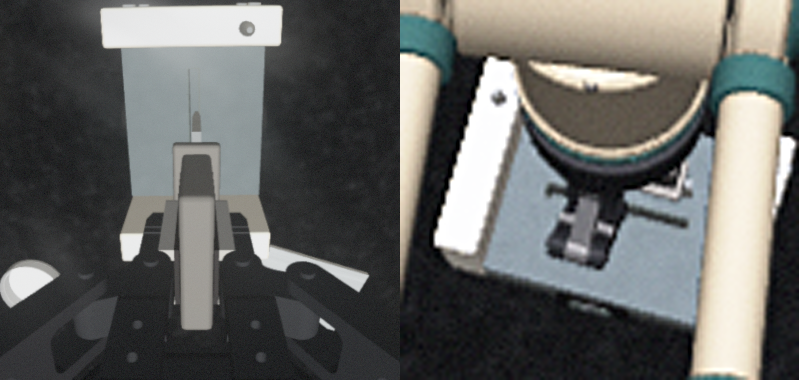

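The wrist crop shows the blade's upper end at about crop (196,112) and the slot's far part at (189,68–112), left of the blade. In the top crop the slot is visible under the gripper. I quantify the sideways offset from these.

Run:
```python
from h import *
np.set_printoptions(precision=4,suppress=True)
w=get_image("wrist");s=get_state()
f=np.radians(-14.1);X=np.array([np.cos(f),np.sin(f),0]);Y=np.array([-np.sin(f),np.cos(f),0])
g=cv2.cvtColor(w["frame"],cv2.COLOR_RGB2GRAY).astype(float)
for r in(172,180,190,200): 
    row=g[r,295:330];c=295+np.argmin(row[:22]);P=at_z(w,(c,r),.04);print("slot",r,c,row.min(),P@X,P@Y)
c=[at_z(w,p,.095) for p in((221,147),(401,146))]
print("far cheek edge",c,[ (P@X,P@Y) for P in c])
z=s["position"][2]
for n,p,h in(("steel mid",(316,225),z-.031),("collar L",(292,243),z-.025),("collar R",(340,243),z-.025),("grip L",(299,258),z+.015),("griptop R",(336,258),z+.015)):
    P=at_z(w,p,h);print(n,P@X,P@Y)
print("tcp",s["position"]@X,s["position"]@Y)
cv2.imwrite("pics/w4.png",cv2.resize(w["frame"][140:300,260:380,::-1],(600,800//1),interpolation=cv2.INTER_CUBIC)[:600])
```

```text
slot 172 306 145.0 0.5672586910086705 0.20073204901216646
slot 180 307 133.0 0.5678804140988946 0.19497913349856674
slot 190 307 126.0 0.5677662257070469 0.1876983700928322
slot 200 307 126.0 0.5676495076544601 0.180304231044028
far cheek edge [array([0.5602, 0.0909, 0.095 ]), array([0.6582, 0.0659, 0.095 ])] [(np.float64(0.5211551248212665), np.float64(0.22458779035086615)), (np.float64(0.6223625370218335), np.float64(0.2242279802151205))]
steel mid 0.5744459219531635 0.19846578338023238
collar L 0.5645552274180782 0.19267659229536166
collar R 0.5842435814415682 0.1925115457583683
grip L 0.5693150290770485 0.2021188532978853
griptop R 0.5806278228195306 0.20202388171403238
tcp 0.5742013954352387 0.16133849638714082
```

>>> apply_moves --deltas '[0,2.4,-2.5,0,-0.5,0,2.4,-2.5,15,-0.5,0,2.4,-2.5,40,-0.5,0,2.4,-2.5,60,-0.5,0,2.4,-2.5,70,-0.5,0,2.4,-2.5,72,-0.5,0,2.4,-2.5,72,-0.5,0,2.4,-2.5,72,-0.5]'

```text
clock: 14.22
position: [0.5952, 0.0198, 0.1208]
ee_rot: [0.001, 0.788, 0.615, 0.001]
contact_force: [-0.5, 0.2, -0.1]
width: 0.0117
gripper_force: 43.8
```

Run:
```python
from h import *
np.set_printoptions(precision=4,suppress=True)
w=get_image("wrist");s=get_state()
f=np.radians(-14.2);X=np.array([np.cos(f),np.sin(f),0]);Y=np.array([-np.sin(f),np.cos(f),0])
print("tcp",s["position"],s["position"]@X,s["position"]@Y,yaw(),s["contact_force"])
save(w,"w4.png",cv2.resize(w["frame"][90:390,220:420],(400,600),interpolation=cv2.INTER_CUBIC))
```

```text
tcp [0.5954 0.0197 0.1211] 0.5723548549133837 0.16517567112158466 -14.035076809962632 [ 0.5563 -0.4423 -0.2008]
```

View pics/w4.png

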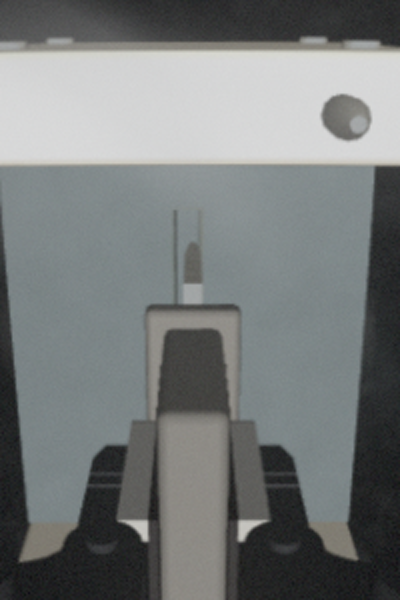

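In the crop, the slot edges are at columns 175 and 201 and the blade steel spans 183–203, so the blade sits about 1.5 mm too far right. The slot's far end is at row 210 and the blade's lower corner at row 242.

Run:
```python
from h import *
w=get_image("wrist");s=get_state()
f=np.radians(-14.1);X=np.array([np.cos(f),np.sin(f),0]);Y=np.array([-np.sin(f),np.cos(f),0])
z=s["position"][2]
a=at_z(w,(314,195),.04);b=at_z(w,(316.5,211),z-.065);c=at_z(w,(316.5,242),z-.065+.034)
for P in(a,b,c,s["position"]):print(P@X,P@Y)
```

```text
0.5716215727842038 0.20298457281685248
0.5729355311739545 0.1984013174719355
0.5728550350752936 0.1939077170479759
0.572648612162708 0.16419408841960104
```

>>> apply_moves --deltas '[0,0.3,-1.2,0,0,0,0.3,-1.2,5,0,0,0.3,-1.2,11,0,0,0.3,-1.2,17,0,0,0.3,-1.2,22,0,0,0.3,-1.2,25,0,0,0.3,-1.2,25,0]'

```text
clock: 14.9
position: [0.5927, 0.0204, 0.0935]
ee_rot: [-0.001, 0.788, 0.615, -0.001]
contact_force: [-0.6, -0.2, -1.1]
width: 0.0116
gripper_force: 43.8
```

>>> apply_moves --deltas '[0,0,0,5,0,0,0,0,10,0,0,0,0,15,0,0,0,0,19,0,0,0,0,22,0,0,0,0,23,0,0,0,0,23,0,0,0,0,23,0]'

```text
clock: 15.57
position: [0.5934, 0.0203, 0.0718]
ee_rot: [0.0, 0.788, 0.615, 0.0]
contact_force: [0.5, 0.9, -0.6]
width: 0.0116
gripper_force: 43.9
```

>>> apply_moves --deltas '[0,0,0,1,0,0,0,0,2,0,0,0,0,2,0,0,0,0,2,0]'

```text
clock: 15.9
position: [0.5936, 0.0203, 0.071]
ee_rot: [0.0, 0.788, 0.615, 0.001]
contact_force: [-1.1, -0.6, 5.4]
width: 0.0114
gripper_force: 44.8
```

>>> apply_moves --deltas '[20,0,0,-1,0,40,0,0,-1,0,40,0,0,-1,0,40,0,0,-1,0,40,0,0,-1,0,40,0,0,-12,0,40,0,0,-40,0,40,0,0,-75,0,40,0,0,-110,0,40,0,0,-120,0,40,0,0,-120,0]'

```text
clock: 16.82
position: [0.5957, 0.0202, 0.1944]
ee_rot: [0.003, 0.788, 0.615, 0.003]
contact_force: [0.0, 0.5, -1.3]
width: 0.0398
gripper_force: 0.0
```

Run:
```python
from h import *
np.set_printoptions(precision=4,suppress=True)
w=get_image("wrist");s=get_state()
f=np.radians(-14.1);X=np.array([np.cos(f),np.sin(f),0]);Y=np.array([-np.sin(f),np.cos(f),0])
print("tcp",s["clock"],s["position"],yaw(),s["contact_force"])
for q,z in(("grip",.07),("wide_blade",.006)):
    for d in place_of(q,w)[:1]: P=at_z(w,d["point"],z);print(q,d,P,P@X,P@Y)
print(delta([.4702,.3105,.18],-14))
save(w,"w5.png")
```

```text
tcp 16.8667 [0.594  0.0203 0.1917] -14.035181138041281 [-0.8478 -0.4663 -0.4192]
grip {'point': [312.3, 239.6], 'score': 0.73} [0.5937 0.019  0.07  ] 0.5711857376352144 0.1630411050539341
wide_blade {'point': [313.8, 212.1], 'score': 0.73} [0.5953 0.0206 0.006 ] 0.5723449286273722 0.164975450471646
(array([ 251.8, -188.7,    8.5]), np.float64(-0.0))
```

View pics/w5.png

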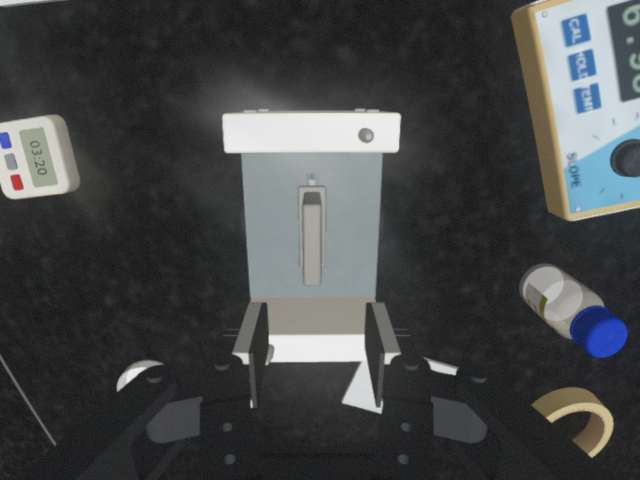

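The blade stands upright and home in the slot, its grip at (312,240) centred between the cheeks and the collar on the deck. Back to the cover.

>>> apply_moves --deltas '[50,15,-11,0,0,50,45,-34,0,0,50,75,-56,0,0,50,105,-79,0,0,50,135,-101,0,0,50,165,-124,0,0,50,195,-146,0,0,50,225,-168,5,0,50,245,-183,10,0,50,252,-189,12,0,50,252,-189,12,0,50,252,-189,12,0]'

```text
clock: 17.97
position: [0.4705, 0.3099, 0.1763]
ee_rot: [0.0, 0.788, 0.616, -0.002]
contact_force: [-0.3, -1.1, -0.6]
width: 0.0502
gripper_force: 0.0
```

Run:
```python
from h import *
np.set_printoptions(precision=4,suppress=True)
w=get_image("wrist");s=get_state()
print("tcp",s["clock"],s["position"],yaw())
for d in place_of("handle",w)[:2]: print(d,at_z(w,d["point"],.036))
print(delta([.4702,.3103,.0365],-14))
```

```text
tcp 18.0167 [0.4712 0.3095 0.1769] -14.048252894412272
{'point': [315.6, 230.7], 'score': 0.91} [0.4695 0.309  0.036 ]
(array([  0.6,  -1.6, 140.7]), np.float64(-0.1))
```

>>> apply_moves --deltas '[50,0.5,-1,20,0,50,0.5,-1,55,0,45,0.5,-1,90,0,40,0.5,-1,118,0,40,0.5,-1,133,0,40,0.5,-1,140,0,40,0.5,-1,140,0,0,0.5,-1,140,0,0,0.5,-1,140,0,0,0.5,-1,140,0,0,0.5,-1,140,0,0,0.5,-1,140,0]' --squeeze 60

```text
clock: 19.07
position: [0.4715, 0.3117, 0.0395]
ee_rot: [0.001, 0.788, 0.616, 0.002]
contact_force: [0.1, -1.4, 7.4]
width: 0.0106
gripper_force: 61.3
```

>>> apply_moves --deltas '[0,0,0,0,0,0,0,0,0,0]'

```text
clock: 19.23
position: [0.4715, 0.3117, 0.0395]
ee_rot: [0.001, 0.788, 0.616, 0.002]
contact_force: [0.8, -1.1, 6.5]
width: 0.0108
gripper_force: 61.3
```

>>> apply_moves --deltas '[0,0,0,-8,0,0,0,0,-25,0,0,0,0,-55,0,0,0,0,-90,0,0,0,0,-120,0,0,0,0,-138,0,0,0,0,-145,0,0,0,0,-145,0,0,0,0,-145,0]'

```text
clock: 19.98
position: [0.4693, 0.3112, 0.182]
ee_rot: [-0.0, 0.788, 0.615, -0.001]
contact_force: [-0.0, 0.0, -2.7]
width: 0.0104
gripper_force: 60.2
```

Run:
```python
from h import *
s=get_state();print(s["position"],s["ee_rot"],yaw(),s["contact_force"],delta([.5947,.0218,.18],-14.1))
```

```text
[0.46932381 0.31115938 0.18201276] [-2.53243909e-04  7.88167839e-01  6.15459900e-01 -7.10594927e-04] -14.02928443417332 [-0.01066568  0.00658473 -2.68844675] (array([-250.3,  191.8,    2. ]), np.float64(0.1))
```

>>> apply_moves --deltas '[0,-12,9,0,0,0,-38,29,0,0,0,-66,51,0,0,0,-94,72,0,0,0,-122,94,0,0,0,-150,115,0,0,0,-178,137,0,0,0,-206,158,0,0,0,-230,176,0,0,0,-245,188,0,0,0,-250,192,0,0,0,-250,192,0,0]'

```text
clock: 20.98
position: [0.5953, 0.021, 0.1804]
ee_rot: [-0.001, 0.789, 0.614, -0.001]
contact_force: [-0.0, 0.7, -2.6]
width: 0.0107
gripper_force: 60.2
```

>>> apply_moves --deltas '[0,0,0,4,0,0,0,0,10,0,0,0,0,16,0,0,0,0,20,0,0,0,0,22,0,0,0,0,22,0,0,0,0,22,0,0,0,0,22,0]'

```text
clock: 21.65
position: [0.596, 0.0225, 0.1611]
ee_rot: [0.0, 0.788, 0.616, 0.0]
contact_force: [0.1, -1.7, -2.5]
width: 0.0105
gripper_force: 60.2
```

Run:
```python
from h import *
np.set_printoptions(precision=4,suppress=True)
s=get_state();print(s["clock"],s["position"],yaw(),s["contact_force"],delta([.5947,.0218,.156],-14.1))
w=get_image("wrist")
f=np.radians(-14.1);X=np.array([np.cos(f),np.sin(f),0]);Y=np.array([-np.sin(f),np.cos(f),0])
bot=s["position"][2]-.0395
C=np.array([.5947,.0218,0]);h=s["position"]+.03*X+.07*Y;h[2]=bot+.006
pr=proj(w,h)[0];print("pred hole px",pr,"bottom z",bot)
hc=.5715*X+.1645*Y
pin=hc+.03*X+.07*Y;pin[2]=.111;print("pred pin tip px",proj(w,pin)[0])
x,y=np.round(pr).astype(int);g=cv2.cvtColor(w["frame"],cv2.COLOR_RGB2GRAY)[y-22:y+23:2,x-26:x+27:2]
print(x,y);print("\n".join(" ".join("%3d"%v for v in r) for r in g))
```

```text
21.65 [0.596  0.0225 0.1611] -14.018180351347965 [ 0.0979 -1.6538 -2.5101] (array([-1. , -1.1,  5.1]), np.float64(0.1))
pred hole px [391.092  145.2222] bottom z 0.12155708353447195
pred pin tip px [381.6268 147.2385]
391 145
211 211 213 210 211 211 209 211 212 212 211 210 205 204 208 210 209 208 205 205 205 207 207 208 206 202 185
214 215 215 214 215 213 212 214 216 217 216 213 208 209 214 217 215 214 212 212 211 215 215 215 214 212 211
214 215 216 214 214 213 211 214 216 217 217 213 208 208 214 217 216 213 212 212 211 215 216 214 214 212 212
214 214 215 213 212 213 211 214 216 218 216 213 209 209 214 217 214 213 211 211 211 215 215 215 214 213 213
215 215 216 214 212 213 213 214 216 217 215 211 207 209 215 217 215 213 212 211 212 212 215 215 213 213 213
215 214 215 214 213 212 212 215 216 217 216 212 208 210 215 217 214 213 212 211 211 215 216 216 213 212 213
215 215 217 214 214 212 213 214 217 217 217 211 206 209 213 216 214 213 212 211 212 215 215 215 213 212 211
214 215 215 213 213 213 213 216 216 215 212 207 204 205 207 208 206 210 213 213 213 214 215 215 214 212 212
215 215 21
[... 909 characters left out ...]
 235 236 235 236 227 132 199 213 215 215 213 213 214
217 217 216 214 215 215 235 236 235 236 236 236 236 236 236 235 236 235 180 140 209 214 216 215 212 212 214
216 218 216 215 215 213 230 235 236 236 236 236 235 235 235 236 235 222 138 181 212 216 215 214 213 211 214
216 218 218 213 214 214 219 234 234 233 234 234 234 233 232 233 222 150 151 208 214 216 216 213 214 212 213
216 217 216 214 215 215 217 216 222 222 224 222 222 223 220 204 146 144 207 213 215 216 216 215 212 215 214
217 219 215 215 215 215 217 216 199 166 160 160 158 153 145 140 167 207 211 212 216 216 216 213 213 213 212
216 218 216 217 215 215 215 218 219 213 196 173 161 171 173 202 213 213 213 214 215 216 216 213 213 215 215
```

Run:
```python
from h import *
np.set_printoptions(precision=4,suppress=True)
w=get_image("wrist");s=get_state()
f=np.radians(-14.1);X=np.array([np.cos(f),np.sin(f),0]);Y=np.array([-np.sin(f),np.cos(f),0])
z=s["position"][2]-.0395+.006
hc=at_z(w,(390,152),z);pt=at_z(w,(380,146.5),.111)
print(s["position"],s["position"]@X,s["position"]@Y,z)
for P in(hc,pt):print(P,P@X,P@Y)
print("size",np.linalg.norm(at_z(w,(377,152),z)-at_z(w,(403,152),z)), "needed move",(pt-hc)@X,(pt-hc)@Y)
for x,n in((hc,"hole"),): print("hole rel tcp",(x-s["position"])@X,(x-s["position"])@Y)
```

```text
[0.5961 0.0223 0.1612] 0.5726575290054763 0.16685987518810413 0.1276649206261603
[0.6413 0.0805 0.1277] 0.6023425750865646 0.23425470796263861
[0.6399 0.0813 0.111 ] 0.6008624394660723 0.23472728789970687
size 0.01054348671707142 needed move -0.0014801356204922323 0.0004725799370682563
hole rel tcp 0.029685046081088358 0.06739483277453447
```

>>> apply_moves --deltas '[0,0.5,-1.4,0,0,0,0.5,-1.4,3,0,0,0.5,-1.4,6,0,0,0.5,-1.4,9,0,0,0.5,-1.4,12,0,0,0.5,-1.4,15,0,0,0.5,-1.4,16,0,0,0.5,-1.4,16,0]'

```text
clock: 22.42
position: [0.5943, 0.0231, 0.1442]
ee_rot: [-0.0, 0.788, 0.615, -0.0]
contact_force: [-1.1, -0.0, -1.6]
width: 0.0105
gripper_force: 60.2
```

Run:
```python
from h import *
s=get_state();f=np.radians(-14.1);X=np.array([np.cos(f),np.sin(f),0]);Y=np.array([-np.sin(f),np.cos(f),0])
print(s["position"],s["position"]@X,s["position"]@Y,s["contact_force"],s["moment"],yaw())
```

```text
[0.59428939 0.02313015 0.14419436] 0.5707497975000532 0.16721109920276483 [-1.12039752 -0.01925064 -1.58194295] [ 0.0351364  -0.04851837  0.00431917] -14.041097445741897
```

>>> apply_moves --deltas '[0,0,0,2,0,0,0,0,4,0,0,0,0,6,0,0,0,0,8,0,0,0,0,9.5,0,0,0,0,9.5,0,0,0,0,9.5,0]'

```text
clock: 23.0
position: [0.5945, 0.0231, 0.1351]
ee_rot: [-0.0, 0.788, 0.615, -0.0]
contact_force: [-0.4, 0.4, -1.3]
width: 0.0104
gripper_force: 60.2
```

>>> apply_moves --deltas '[0,0,0,1,0,0,0,0,2,0,0,0,0,2,0,0,0,0,2,0]'

```text
clock: 23.33
position: [0.5948, 0.0231, 0.1345]
ee_rot: [0.0, 0.788, 0.615, 0.0]
contact_force: [-2.3, -0.2, 5.0]
width: 0.0106
gripper_force: 61.2
```

Seated at exactly the expected height (0.1345) with an upward reaction, so I release and back off.

>>> apply_moves --deltas '[20,0,0,-1,0,40,0,0,-1,0,40,0,0,-1,0,40,0,0,-1,0,40,0,0,-1,0,40,0,0,-12,0,40,0,0,-40,0,50,0,0,-75,0,60,0,0,-100,0,60,0,0,-100,0,60,0,0,-100,0,60,0,0,-100,0]'

```text
clock: 24.33
position: [0.5941, 0.0232, 0.2331]
ee_rot: [-0.0, 0.788, 0.615, -0.0]
contact_force: [1.1, 0.2, 0.4]
width: 0.0598
gripper_force: 0.0
```

Run:
```python
from h import *
np.set_printoptions(precision=4,suppress=True)
w=get_image("wrist");s=get_state();print(s["clock"],s["position"],s["contact_force"])
f=np.radians(-14.1);X=np.array([np.cos(f),np.sin(f),0]);Y=np.array([-np.sin(f),np.cos(f),0])
for q,z in(("handle",.131),("cover",.095)):
    for d in place_of(q,w)[:2]: P=at_z(w,d["point"],z);print(q,d,P,P@X,P@Y)
# outline of the plate top if seated vs image: white blob
m=(w["frame"].min(2)>150).astype(np.uint8);n,l,st,c=cv2.connectedComponentsWithStats(m)
i=l[proj(w,.5715*X+.02*X+.18*Y+np.array([0,0,.101]))[0].astype(int)[::-1][0],proj(w,.5715*X+.02*X+.18*Y+np.array([0,0,.101]))[0].astype(int)[0]]
cn,_=cv2.findContours((l==i).astype(np.uint8),cv2.RETR_EXTERNAL,cv2.CHAIN_APPROX_SIMPLE)
h=cv2.approxPolyDP(cn[0],8,True)[:,0]
for p in h: P=at_z(w,p,.101);print(p,P@X-.5715,P@Y-.1645)
```

```text
24.3833 [0.5937 0.0232 0.2323] [-0.4788 -0.4982  0.1362]
handle {'point': [316.3, 252.8], 'score': 0.61} [0.5934 0.0204 0.131 ] 0.5705162847561829 0.16435583686221084
handle {'point': [413.7, 383.3], 'score': 0.6} [ 0.6371 -0.0947  0.131 ] 0.6409586467755302 0.06330980889679765
cover {'point': [317.7, 234.4], 'score': 0.94} [0.5943 0.0203 0.095 ] 0.571472959683631 0.1644353157611867
cover {'point': [404.5, 367.0], 'score': 0.83} [ 0.6357 -0.1079  0.095 ] 0.6428074687798602 0.05017711171932648
[239 116] -0.050295683612607944 0.08132962210125722
[253 338] -0.04979817409098042 -0.08245811571005522
[360 338] 0.03277136413630288 -0.0821835035352995
[344 379] 0.021511878930022044 -0.12115207616062579
[401 395] 0.06925705305440188 -0.1380189600089851
[385 376] 0.05456984760854411 -0.11839779255299626
[396 116] 0.049577044615887855 0.08146064928605076
```

The plate corners back-project to ±50 mm and +81/−82 mm around the housing's centre at the seated height, so it is flat and in place. Handing in.

```bash
python3 -c "
from rig import sign_off
print(sign_off())"
```

```text
the job is handed in; nothing more can be done
None
```

The job is handed in with no verdict returned: the wide blade is home in the housing slot, the cover is seated flat over both pins (corners within about 1 mm), the narrow blade was never touched, and the run took about 24 of the 69 s allowed.

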